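# Change over the sample on the bench mixer

### The arm

A 7-joint arm with a two-finger parallel gripper is mounted at the origin on the work surface. World frame = base frame: x ahead of the robot, y to its left, z up, the work surface at z = 0. Lengths are in m, angles in rad, forces in N, time in s.
With the tool pointing down it reaches from about 0.4 to 0.875 m from the base axis. Payload 4.4 kg.
Tool frame: the origin (TCP) lies midway between the tips of the shut fingers; the grasp point (between the pads) lies 19 mm behind it; z points along the fingers, y is the line along which they close (so a half turn about z gives the same grasp; the last joint's range is limited). The gripper opens to 85 mm and grips with 20 to 120 N. Pads are 22 mm wide; open, the fingers measure 114 mm over their backs; the gripper's body (76 mm by 85 mm) begins 54 mm behind the grasp point. The pads swing forward as they close: fully open they stand 13 mm farther back than shut.
Start: joints at [-0.066, 0.628, 0.038, 1.517, -0.027, 0.996, -0.02], TCP at [0.65, 0, 0.203] pointing down, gripper open.
Joint ranges: [-3.06, 3.06], [-0.37, 2.12], [-1.25, 1.32], [0.18, 2.47], [-1.1, 4.24], [0.23, 1.98], [-2.94, 2.94]. Speed limits (rad/s): [2.57, 2.57, 3.14, 3.14, 3.14, 3.14, 3.14].

### API

Orientations are given as a 3x3 rotation matrix whose columns are the frame's x, y, z axes.
In Python, from bench import ctrl gives the robot as it stands.
- The arm moves only by the shell command python3 -m creep 'ROWS' [FORCE]. ROWS is JSON, a list of rows, each a list of 3 entries, a list of its own where there are three numbers: the opening, from 0 (shut) to 1 (fully open), then the shift along the world's x, y, z in mm, then the turn about the world's z in degrees. A call has 1 to 10 rows; each row is the pose to reach, as a shift and turn from the pose commanded when the call began; what a row does not reach only later rows make up. A row lasts 1/12 s, in which the tool goes at most 41.7 mm and 7.16 degrees, less where a joint would pass 70% of its speed; a pose out of reach is approached as far as the arm can. A call with a gripper value outside its range is refused whole. The fingers move at their own pace and stop on an object; FORCE is the grip in N (left out, the last holds). Time passes only in rows, so rows that repeat a pose let the fingers close. It gives the time, the measured TCP pose, the force, the opening and the grip force at its end, in the units of the state.
- ctrl.read_state(): the state, without advancing time (a new reading comes with each control period).
- ctrl.get_image(name): name is "scene" or "side" or "wrist"; returns the picture (420x560x3 uint8, blue, green, red); there is no depth.
- ctrl.get_calibration(name): a dict with "fovy" (degrees; the focal length in pixels is half the picture's height over the tangent of half this angle, whatever the lens; pixels are square), "cx", "cy" (the principal point, pixels), "T" (4x4, takes a point from camera to world coordinates). Camera axes: x right, y down, z forward; pixel columns grow to the right and rows downward; lengths in m; the calibration is good to about 2 mm. A picture is of the moment at which its call begins: read the wrist's pose just before it. get_calibration takes no time and is no camera call; for the wrist camera it gives the pose at the moment of the call.
- ctrl.close_job(): hands the job in; it is judged then, once.
The state is a dict: "time_s": time; "joint_pos": joint angles; "joint_vel": joint speeds; "effort": joint torques, N m; "ee_pos": TCP position; "ee_rot": TCP orientation; "ft_force": force on the tool from outside, world axes, zero at the start; "ft_torque": the same for the moment, N m; "opening": finger opening in m; "grasp_force": force on a finger pad.
Only numpy, scipy, OpenCV 4.12 (cv2) and the standard library are available. Lean on these libraries where they do the work, as an engineer would, in place of code of your own. Each camera call takes 0.05 s, during which the arm holds its last target. There are 200 camera calls.

### The job

Switch the mixer off by pulling its lever fully over towards the robot side, lift the lidded steel can off the round plate by its arched handle and set it down gently, flat in the shallow metal tray. Then stand the squat, wide white bottle upright and centred on the plate so that it holds the little pin there down, let go, and push the lever fully back to the far side to switch on again. Keep can and bottle upright, do not drop them, and leave the other bottles and vials where they stand.

Things in the scene. Friction and masses are not known exactly. Their poses are not given: they have to be found in the camera images.
- mixer: bench mixer: a white box 170 mm along x, 270 mm along y, top 55 mm above the table, origin under its centre on the table; its -x side faces the robot, fixed but turned a little. On its top a round metal plate, 120 mm across, 65 mm above the table, centred at y = -65 mm, and a lever at y = +78 mm.
- plate (a point): centre of the top face of the round plate, where the can stands at the start and the squat bottle must stand; axes as the mixer's (z up). The plate is level and nothing else rises above it but the pin.
- pin (a joint): spring pin, 12 mm across, at the centre of the plate; value = how far it sticks up: 0.006 m when nothing stands on the plate, about 0 when held fully down by something standing flat on the plate. The spring pushes up with under 1 N, so the weight of the can or the bottle alone holds it down.
- lever (a joint): toggle lever on the mixer: 0 = fully to the robot side (the mixer's -x), off; 1.0 rad = fully to the far side (+x), on; starts on. Stays where left; about 1 N at the ball moves it; end stops at 0 and 1.0, each leaning 0.5 rad from upright. Its level axis lies along the mixer's y, at x = 0, y = 78 mm, 77 mm above the table. A closed gripper pushing sideways on the ball works it.
- lever_tip (a point): centre of the black ball, 26 mm across, at the lever's end, 70 mm from its axis: 138 mm above the table at both ends of the swing, 147 mm half-way, and 34 mm to the robot side (off) or far side (on) of the axis. The steel rod below is 10 mm thick and stands on a grey block 70 mm long in x, 50 mm in y, its top 80 mm above the table. Moves with the lever.
- can_mid (a point): centre, half-way up its body, of the lidded steel can: a cylinder 84 mm across (lid 88 mm), 104 mm high to the top of the lid, this point 50 mm above its flat underside; z is up along its axis, x runs along the handle bar. About 0.5 kg (0.35 to 0.6). It stands on the mixer plate at the start.
- can_handle (a point): centre of the straight level bar at the top of the can's arched handle, 150 mm above the can's underside, on its axis. The bar is 94 mm long (along the can's x), 12 mm wide and 10 mm high; 41 mm of free space lie between it and the lid, and the two uprights stand 44 mm either side of the centre, so that it is pinched from above across y.
- tray_floor (a point): centre of the inner floor of the shallow open metal tray, 180 mm along x by 170 mm along y, 4 mm walls, rim 10 mm above this floor (floor 4 mm above the table). It is fixed and stands to the left or right of the mixer. The can must stand wholly inside the rim, flat on the floor.
- squat_mid (a point): centre, half-way up, of the squat wide white bottle: 100 mm high, body 68 mm across up to 62 mm, shoulder up to 74 mm, then a screw cap 42 mm across, 26 mm high, best taken from above by the cap; this point is 50 mm above its flat underside; z up. About 0.32 kg (0.22 to 0.42). It stands in a row with the tall and the slim bottle on the black mat, order varying.
- mat: fixed thin black rubber mat, 300 mm along its x by 110 mm, 3 mm thick, origin under its centre; the three bottles stand on it in a row along its x, about 95 mm apart. It lies on the other side of the mixer from the tray.
- tall_mid (a point): centre of the tall white bottle (150 mm high, 52 mm across, cap 30 mm across) on the mat; leave it alone
- slim_mid (a point): centre of the slim white bottle (90 mm high, 38 mm across, cap 26 mm across) on the mat; leave it alone
- vial_a_mid (a point): centre of a clear vial, 28 mm across, 62 mm high with its white cap, standing on the table near the mixer; leave it alone
- vial_b_mid (a point): another such vial; leave it alone
- vial_c_mid (a point): another such vial; leave it alone
Things that resemble listed ones, but are neither listed nor needed, are in the scene too. Leave any purple look-alike of the part that bears can_mid alone.

How it is judged:
On the way, in this order (a step that is already met when the one before it is completed fails the run):
1. the mixer is switched off (lever fully towards the robot side) with the can still on the plate (value of joint lever below 0.15 rad and horizontal distance between can_mid and plate below 0.03 m), for 0.2 s.
2. the can stands flat and upright in the tray, released, the plate is clear and its pin up, the lever still off (x of can_mid in the frame of tray_floor between -0.047 and 0.047 m and y of can_mid in the frame of tray_floor between -0.042 and 0.042 m and z of can_mid in the frame of tray_floor between 0.045 and 0.055 m and angle between can_mid's own z axis and vertical below 0.08 rad and contact force between the fingers and can below 0.05 N and linear speed of can below 0.02 m/s and value of joint pin above 0.004 m and value of joint lever below 0.15 rad), for 0.2 s.
3. the squat bottle stands centred on the plate, released, holding the pin down, the lever still off (horizontal distance between squat_mid and plate below 0.02 m and value of joint pin below 0.0015 m and angle between squat_mid's own z axis and vertical below 0.08 rad and z of squat_mid in the frame of plate between 0.045 and 0.055 m and contact force between the fingers and squat below 0.05 N and linear speed of squat below 0.02 m/s and value of joint lever below 0.15 rad), for 0.2 s.
4. the mixer is switched on again (lever fully to the far side) (value of joint lever above 0.85 rad and horizontal distance between squat_mid and plate below 0.02 m and value of joint pin below 0.0015 m and angle between squat_mid's own z axis and vertical below 0.08 rad and z of squat_mid in the frame of plate between 0.045 and 0.055 m), for 0.2 s.
At the end, for the whole second after the job is handed in: The can stands flat on the tray floor inside its rim (within 47 mm in x, 42 mm in y of its centre, tilt under 0.08 rad); the squat bottle stands upright within 20 mm of the plate centre with the pin under 1.5 mm; both at rest; the lever is beyond 0.85 rad (on) (all of step 4 and x of can_mid in the frame of tray_floor between -0.047 and 0.047 m and y of can_mid in the frame of tray_floor between -0.042 and 0.042 m and z of can_mid in the frame of tray_floor between 0.045 and 0.055 m and angle between can_mid's own z axis and vertical below 0.08 rad and linear speed of each of can, squat below 0.02 m/s); the robot touches nothing.
It fails at once if the can or the squat bottle is tipped (over 0.5 rad) (angle between any of can_mid, squat_mid's own z axis and vertical above 0.5 rad).
It fails at once if the can is dropped (moves faster than 0.5 m/s out of the fingers) (linear speed of can above 0.5 m/s and contact force between the fingers and can below 0.05 N).
It fails at once if the squat bottle is dropped (moves faster than 0.5 m/s out of the fingers) (linear speed of squat above 0.5 m/s and contact force between the fingers and squat below 0.05 N).
It fails at once if the tall or slim bottle is moved more than 30 mm or toppled (distance of any of tall_mid, slim_mid from where it was at the start of the episode above 0.03 m or angle between any of tall_mid, slim_mid's own z axis and vertical above 0.4 rad).
It fails at once if a vial is moved more than 30 mm or toppled (distance of any of vial_a_mid, vial_b_mid, vial_c_mid from where it was at the start of the episode above 0.03 m or angle between any of vial_a_mid, vial_b_mid, vial_c_mid's own z axis and vertical above 0.4 rad).
It also fails if it takes over 72 s, if anything falls off the work surface, if the arm or the gripper's body presses on something with over 40 N, if the wrist force passes 120 N, or if a joint passes its speed limit or range.

## Working session

There is one attempt and no reset: what is moved stays moved. The work goes in short steps, Python scripts to look and compute and a shell command to move; the robot and the scene stay as the last step left them, time stands still between calls to the robot, and variables do not carry over. Pictures are saved under pics/ and viewed, at most 10 in all, crops included, and the job is handed in when it is done.

```bash
mkdir -p pics; ls
cat > h.py <<'E'
import numpy as np,cv2
from bench import ctrl
def K(n):
    c=ctrl.get_calibration(n); f=210/np.tan(np.radians(c["fovy"])/2)
    return f,c["cx"],c["cy"],np.array(c["T"])
def ray(k,u,v):
    f,cx,cy,T=k; d=T[:3,:3]@np.array([(u-cx)/f,(v-cy)/f,1]); return T[:3,3],d
def onz(k,u,v,z):
    o,d=ray(k,u,v); return o+d*(z-o[2])/d[2]
def proj(k,p):
    f,cx,cy,T=k; q=T[:3,:3].T@(np.array(p)-T[:3,3]); return q[:2]/q[2]*f+[cx,cy]
E
python3 - <<'E'
from h import *
for n in("scene","side"):
    im=ctrl.get_image(n); cv2.imwrite(f"pics/{n}0.png",im)
    c=ctrl.get_calibration(n); print(n,c["fovy"],c["cx"],c["cy"],np.round(c["T"],3).tolist())
    print({k:v for k,v in c.items() if k not in("T",)})
s=ctrl.read_state(); print(s["time_s"],s["ee_pos"],np.round(s["ee_rot"],3).tolist(),s["opening"])
E
```

```text
pics
scene 56.44765324762259 275.1906794136277 206.37568197304913 [[0.28, 0.826, -0.489, 0.993], [0.96, -0.238, 0.148, -0.119], [0.006, -0.511, -0.859, 0.949], [0.0, 0.0, 0.0, 1.0]]
{'fovy': 56.44765324762259, 'cx': 275.1906794136277, 'cy': 206.37568197304913}
side 46.11210111250442 273.72336926173523 211.34410969781484 [[0.999, -0.045, 0.021, 0.498], [-0.047, -0.695, 0.717, -0.766], [-0.018, -0.717, -0.697, 0.906], [0.0, 0.0, 0.0, 1.0]]
{'fovy': 46.11210111250442, 'cx': 273.72336926173523, 'cy': 211.34410969781484}
0.1 [6.49405621e-01 3.82187169e-05 2.02109987e-01] [[-0.0, 1.0, -0.002], [1.0, 0.0, -0.0], [-0.0, -0.002, -1.0]] 0.08511019219013362
```

View pics/scene0.png

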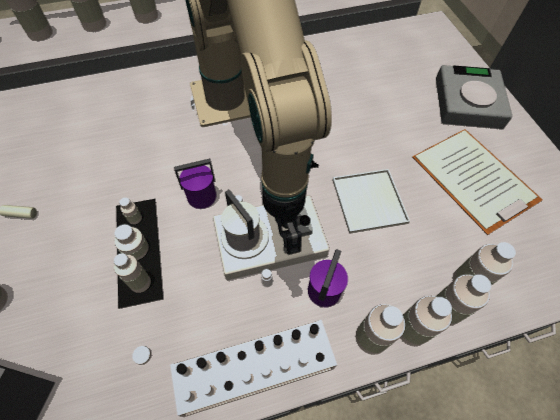

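View pics/side0.png

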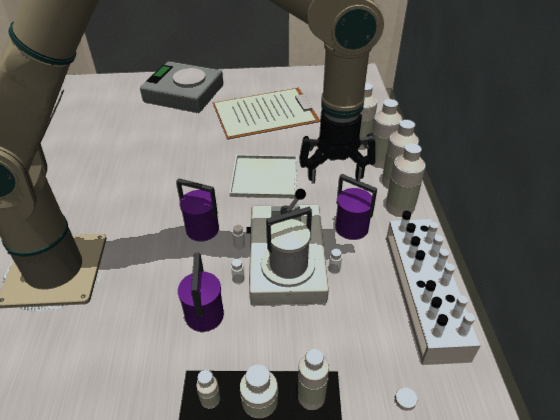

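Scene: mat at left (137,250) with slim (130,208), squat (125,235) and tall (125,262); mixer (270,240), tray (370,200), and purple decoys at (200,188) and (328,283). Side: lever ball at (300,194), handle bar near (290,220), tray (265,176). I'll zoom in for accurate pixels.

Run:
```python
from h import *
a=cv2.imread("pics/scene0.png")[170:295,100:420]; b=cv2.imread("pics/side0.png")[145:415,170:430]
a=cv2.resize(a,None,fx=2.5,fy=2.5,interpolation=cv2.INTER_CUBIC)
cv2.imwrite("pics/a1.png",a)
b=cv2.resize(b,None,fx=2.2,fy=2.2,interpolation=cv2.INTER_CUBIC); cv2.imwrite("pics/b1.png",b)
k=K("side");q=K("scene")
print("ball",onz(k,300,194,.138))
for z in(.215,):print("bar",onz(k,271,228,z),onz(k,309,212,z),onz(q,229,194,z),onz(q,250,235,z))
print("tray rim side",[onz(k,*p,.014).round(3).tolist() for p in((235,157),(297,157),(299,197),(231,194))])
print("tray rim scene",[onz(q,*p,.014).round(3).tolist() for p in((333,176),(386,171),(408,222),(349,231))])
print("squat cap", onz(k,258,374,.103),onz(q,125,233,.103))
```

```text
ball [0.58445467 0.07773904 0.138     ]
bar [ 0.5113114  -0.10116308  0.215     ] [ 0.58920108 -0.06159397  0.215     ] [ 0.51629234 -0.08255572  0.215     ] [ 0.62764094 -0.06297193  0.215     ]
tray rim side [[0.422, 0.388, 0.014], [0.603, 0.375, 0.014], [0.595, 0.202, 0.014], [0.413, 0.226, 0.014]]
tray rim scene [[0.409, 0.233, 0.014], [0.435, 0.389, 0.014], [0.608, 0.375, 0.014], [0.59, 0.211, 0.014]]
squat cap [ 0.47578636 -0.34489482  0.103     ] [ 0.48318907 -0.3424666   0.103     ]
```

View pics/a1.png

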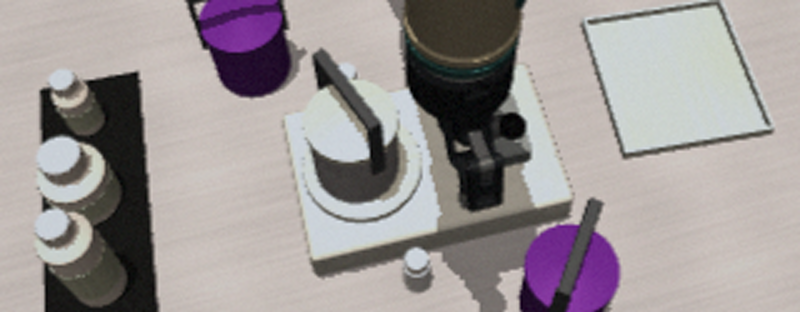

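View pics/b1.png

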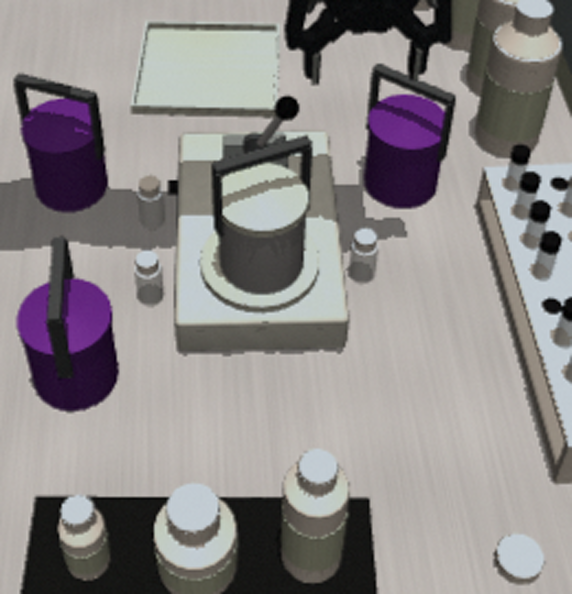

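Zooms give the ball, the handle bar ends, the mixer top corners, three vials near the mixer (two on the -x side, one on +x), and squat cap (60,160 in a1; 195,507 in b1).

```bash
cat >> h.py <<'E'
def tri(k1,p1,k2,p2):
    o1,d1=ray(k1,*p1);o2,d2=ray(k2,*p2)
    s=np.linalg.lstsq(np.c_[d1,-d2],o2-o1,rcond=None)[0]
    a,b=o1+s[0]*d1,o2+s[1]*d2; return ((a+b)/2).round(4),np.linalg.norm(a-b).round(4)
A=lambda x,y:(100+(x-.75)/2.5,170+(y-.75)/2.5)
B=lambda x,y:(170+(x-.6)/2.2,145+(y-.6)/2.2)
E
python3 - <<'E'
from h import *
k=K("side");q=K("scene")
print("ball",tri(q,A(513,125),k,B(287,108)))
print("bar near",tri(q,A(320,60),k,B(216,163)))
print("bar far",tri(q,A(377,128),k,B(311,144)))
mB=[onz(k,*B(*p),.055) for p in((181,133),(327,134),(347,322),(177,325))]
mA=[onz(q,*A(*p),.055) for p in((525,67),(573,195),(315,260),(286,115))]
for m in(mB,mA):
    m=np.array(m);print(m[:,:2].round(3).tolist(),"c",m.mean(0).round(4),"yaw",np.degrees([np.arctan2(*(m[i]-m[j])[[0,1]]*[-1,1]) for i,j in((0,3),(1,2))]))
print("squat",tri(q,A(62,159),k,B(194,505)),"tall",tri(q,A(54,228),k,B(318,467)),"slim",tri(q,A(65,83),k,B(78,512)))
# plate edge: ellipse extremes at z .065
print("plate A",[onz(q,*A(*p),.065).round(3).tolist() for p in((302,165),(422,165),(362,218))])
print("plate B",[onz(k,*B(*p),.065).round(3).tolist() for p in((201,262),(320,262),(260,309))])
print("vials",[onz(k,*B(*p),.06).round(3).tolist() for p in((150,185),(147,258),(365,238))])
print("purple",[onz(k,*B(*p),.1).round(3).tolist() for p in((62,120),(65,305),(408,115))])
print("tray",[onz(q,*A(*p),.014).round(3).tolist() for p in((584,20),(720,2),(773,130),(624,156))],[onz(k,*B(*p),.014).round(3).tolist() for p in((147,24),(278,26),(279,114),(132,110))])
E
```

```text
ball (array([0.5854, 0.0781, 0.1376]), np.float64(0.0012))
bar near (array([ 0.5101, -0.0824,  0.2165]), np.float64(0.0108))
bar far (array([ 0.5941, -0.0535,  0.2122]), np.float64(0.0005))
[[0.47, 0.135], [0.636, 0.123], [0.626, -0.14], [0.462, -0.134]] c [ 0.5485 -0.0038  0.055 ] yaw [-1.67879367 -2.19179435]
[[0.48, 0.133], [0.637, 0.13], [0.632, -0.133], [0.467, -0.127]] c [0.5543 0.0008 0.055 ] yaw [-2.8532099  -0.98585272]
squat (array([ 0.4775, -0.3441,  0.0969]), np.float64(0.0052)) tall (array([ 0.5746, -0.3439,  0.1465]), np.float64(0.0047)) slim (array([ 0.3823, -0.3372,  0.0836]), np.float64(0.0031))
plate A [[0.534, -0.123, 0.065], [0.568, -0.007, 0.065], [0.607, -0.079, 0.065]]
plate B [[0.488, -0.065, 0.065], [0.607, -0.072, 0.065], [0.543, -0.127, 0.065]]
vials [[0.436, 0.05, 0.06], [0.433, -0.052, 0.06], [0.657, -0.039, 0.06]]
purple [[0.341, 0.117, 0.1], [0.36, -0.138, 0.1], [0.72, 0.1, 0.1]]
tray [[0.415, 0.231, 0.014], [0.435, 0.395, 0.014], [0.608, 0.378, 0.014], [0.593, 0.21, 0.014]] [[0.427, 0.394, 0.014], [0.601, 0.377, 0.014], [0.588, 0.205, 0.014], [0.409, 0.224, 0.014]]
```

```bash
python3 -m creep '[[0,[-5,20,0],-7],[0,[-10,40,0],-14],[0,[-15,60,0],-21],[0,[-18,78,0],-28],[0,[-18,78,0],-35],[0,[-18,78,0],-42],[0,[-18,78,0],-49],[0,[-18,78,0],-56],[0,[-18,78,0],-63],[0,[-18,78,0],-70]]' 40; python3 -m creep '[[0,[0,0,-15],-2],[0,[0,0,-30],-2],[0,[0,0,-45],-2],[0,[0,0,-60],-2],[0,[0,0,-75],-2],[0,[0,0,-75],-2]]'
```

```text
time_s: 0.93
ee_pos: [0.6316, 0.0782, 0.2024]
ee_rot: [[0.942, 0.337, -0.001], [0.337, -0.942, -0.0], [-0.001, -0.0, -1.0]]
ft_force: [0.5, -0.0, -0.1]
opening: 0.0001
grasp_force: 0.0
time_s: 1.43
ee_pos: [0.6293, 0.0781, 0.1245]
ee_rot: [[0.951, 0.309, -0.007], [0.309, -0.951, -0.001], [-0.006, -0.001, -1.0]]
ft_force: [-0.7, 0.7, -0.3]
opening: 0.0001
grasp_force: 0.0
```

Run:
```python
from h import *
s=ctrl.read_state();print(s["ee_pos"],s["opening"],s["ft_force"])
im=ctrl.get_image("side"); cv2.imwrite("pics/c.png",cv2.resize(im[100:320,180:440],None,fx=2.2,fy=2.2))
```

```text
[0.62925407 0.07811213 0.12448217] 9.729863018180785e-05 [-0.73304745  0.6811748  -0.33775975]
```

View pics/c.png

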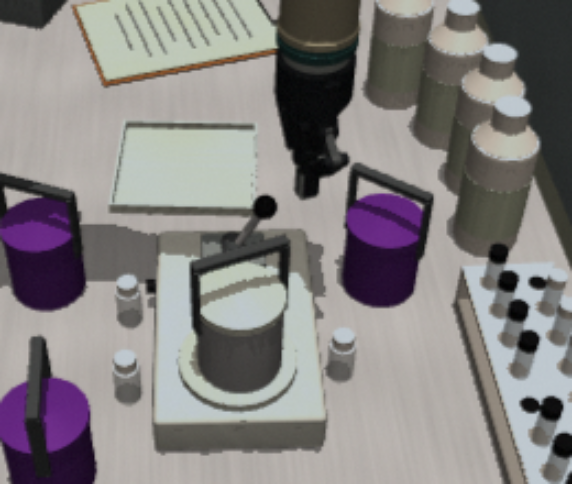

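The closed fingers (305,185) stand just far-side of the ball (264,207), level with it. Pushing towards the robot.

```bash
python3 -m creep '[[0,[-8,0,0],0],[0,[-16,0,0],0],[0,[-24,0,0],0],[0,[-32,0,0],0],[0,[-40,0,0],0],[0,[-48,1,0],0],[0,[-56,1,0],0],[0,[-64,2,0],0],[0,[-72,2,0],0],[0,[-80,2,0],0]]'; python3 -m creep '[[0,[-4,0,0],0],[0,[-8,0,0],0],[0,[-11,0,0],0],[0,[-13,0,0],0],[0,[-13,0,0],0]]'
```

```text
time_s: 2.32
ee_pos: [0.5512, 0.0802, 0.1279]
ee_rot: [[0.951, 0.309, 0.0], [0.309, -0.951, 0.0], [0.0, -0.0, -1.0]]
ft_force: [0.7, 0.2, -0.4]
opening: -0.0004
grasp_force: 0.0
time_s: 2.73
ee_pos: [0.5388, 0.08, 0.1279]
ee_rot: [[0.951, 0.309, -0.0], [0.309, -0.951, -0.0], [-0.0, -0.0, -1.0]]
ft_force: [0.3, 0.2, 0.1]
opening: 0.0
grasp_force: 0.0
```

```bash
python3 -m creep '[[0,[-3,0,0],0],[0,[-6,0,0],0],[0,[-8,0,0],0],[0,[-8,0,0],0]]'
python3 - <<'E'
from h import *
im=ctrl.get_image("side"); cv2.imwrite("pics/d.png",cv2.resize(im[120:280,200:400],None,fx=2.5,fy=2.5))
E
```

```text
time_s: 3.07
ee_pos: [0.5304, 0.08, 0.1278]
ee_rot: [[0.951, 0.309, -0.001], [0.309, -0.951, 0.0], [-0.001, -0.0, -1.0]]
ft_force: [1.0, -0.7, 0.4]
opening: -0.0002
grasp_force: 0.0
```

View pics/d.png

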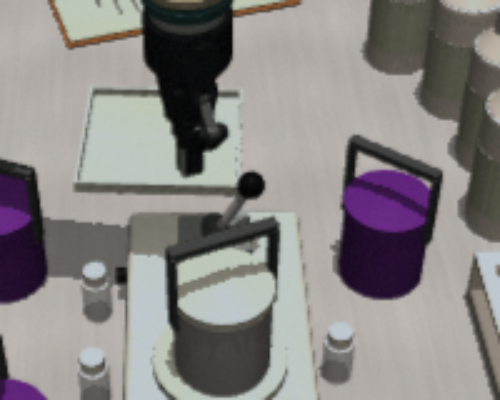

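Run:
```python
from h import *
k=K("side");q=K("scene");s=ctrl.read_state();p=s["ee_pos"];print(p)
print("side tcp",proj(k,p),"ball",proj(k,[.5854,.0781,.138]),"scene tcp",proj(q,p),proj(q,[.5854,.0781,.138]))
im=ctrl.get_image("scene"); sd=ctrl.get_image("side")[140:240,210:370]
cv2.imwrite("pics/e.png",np.vstack([cv2.resize(im[170:270,220:380],None,fx=3,fy=3),cv2.resize(sd,None,fx=3,fy=3)]))
```

```text
[0.53081551 0.08001283 0.12790916]
side tcp [276.86081698 197.58260496] ball [300.39422961 193.87733395] scene tcp [298.38662663 202.45550084] [304.99136526 219.37791849]
```

View pics/e.png

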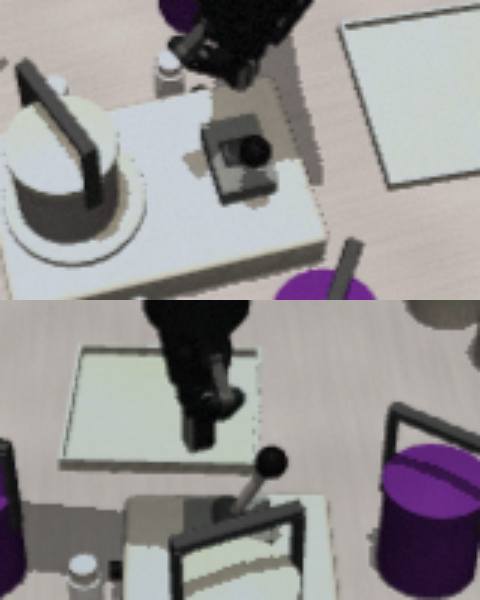

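Run:
```python
from h import *
k=K("side");q=K("scene")
for a,b in(((300.7,198.7),(276,190)),((302,198.7),(276,189)),((299,198),(276.5,189.5))): print(tri(q,a,k,b))
print(ctrl.read_state()["joint_pos"])
```

```text
(array([0.5305, 0.0854, 0.1453]), np.float64(0.0031))
(array([0.5309, 0.0887, 0.1451]), np.float64(0.0038))
(array([0.5313, 0.0804, 0.1515]), np.float64(0.0026))
[-0.43469197  0.59445328  0.35224297  1.91646569 -0.31098486  0.68330037
 -1.15148256]
```

The ball (255,150 scene; 270,462 side) has not moved. Two views put the finger tip about 18 mm higher than the reported TCP, so it passed over the ball. I'll go back over it and push 24 mm lower, which still clears the 80 mm block.

```bash
python3 -m creep '[[0,[0,0,30],0],[0,[0,0,50],0],[0,[30,0,50],0],[0,[60,0,50],0],[0,[98,-2,50],0],[0,[98,-2,50],0],[0,[98,-2,30],0],[0,[98,-2,10],0],[0,[98,-2,-10],0],[0,[98,-2,-24],0]]'; python3 -m creep '[[0,[-8,0,0],0],[0,[-16,0,0],0],[0,[-24,0,0],0],[0,[-32,0,0],0],[0,[-40,0,0],0],[0,[-48,1,0],0],[0,[-56,2,0],0]]';python3 - <<'E'
from h import *
im=ctrl.get_image("scene"); sd=ctrl.get_image("side")[140:240,210:370]
cv2.imwrite("pics/f.png",np.vstack([cv2.resize(im[170:270,220:380],None,fx=3,fy=3),cv2.resize(sd,None,fx=3,fy=3)]))
E
```

```text
time_s: 4.05
ee_pos: [0.6281, 0.0779, 0.102]
ee_rot: [[0.951, 0.309, -0.002], [0.309, -0.951, -0.0], [-0.002, -0.0, -1.0]]
ft_force: [0.1, -0.8, 0.4]
opening: 0.0001
grasp_force: 0.0
time_s: 4.63
ee_pos: [0.5722, 0.08, 0.1046]
ee_rot: [[0.951, 0.309, 0.001], [0.309, -0.951, 0.0], [0.001, 0.0, -1.0]]
ft_force: [0.7, 0.7, 0.7]
opening: -0.0001
grasp_force: 0.5
```

View pics/f.png

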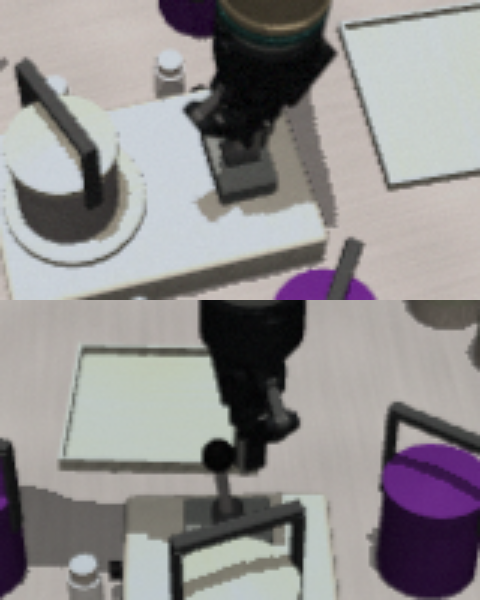

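The lever is moving now: ball at (218,455) in the side crop, with the tip behind it.

```bash
python3 -m creep '[[0,[-7,0,0],0],[0,[-14,0,0],0],[0,[-21,0,0],0],[0,[-28,0,0],0],[0,[-34,0,0],0],[0,[-38,0,0],0],[0,[-40,0,0],0],[0,[-40,0,0],0]]'
cat >> h.py <<'E'
def tip():
    "lowest dark gripper pixels near projected TCP, both views -> triangulated"
    s=ctrl.read_state();p=s["ee_pos"];r=[]
    for n in("scene","side"):
        k=K(n);im=ctrl.get_image(n);u,v=proj(k,p);m=(im.max(2)<60).astype(np.uint8)
        r.append((n,(u,v),im,m))
    return p,r
def ball():
    out=[]
    for n in("scene","side"):
        im=ctrl.get_image(n);k=K(n);best=None
        for th in np.radians(np.arange(-34,35,2)):
            pass
        out.append((k,im))
    return out
E
python3 - <<'E'
from h import *
k=K("side");im=ctrl.get_image("side")
u,v=proj(k,[.519,.080,.138]).astype(int);print(u,v)
g=im.max(2)[v-14:v+14,u-16:u+26]
for r in g[::2]:print("".join("#" if x<30 else "+" if x<70 else "." for x in r))
E
```

```text
time_s: 5.4
ee_pos: [0.5442, 0.0798, 0.1062]
ee_rot: [[0.951, 0.308, 0.023], [0.308, -0.951, -0.001], [0.021, 0.008, -1.0]]
ft_force: [19.6, 0.0, -5.4]
opening: -0.0003
grasp_force: 8.7
271 194
....................##########++++..+++##.
.....................+############+++###..
......................################....
......................###########+++......
......................+++######+..........
..............#####...+++#######..........
............##########+++#######..........
..........+############++#######..........
...........+##########+++###+++...........
.............#######+.....................
...................++.....................
.....................++...................
......................++..................
......................++++..++++++++......
```

```bash
python3 -m creep '[[0,[15,0,0],0],[0,[38,0,0],0],[0,[50,0,20],0],[0,[50,0,50],0],[0,[50,-20,80],0],[0,[50,-40,110],0],[0,[30,-80,140],0],[0,[0,-110,140],0],[0,[0,-110,140],0],[0,[0,-110,140],0]]'
python3 - <<'E'
from h import *
s=ctrl.read_state();p=s["ee_pos"];print(p,s["ft_force"])
for n in("side","scene"):
    k=K(n);im=ctrl.get_image(n)
    u,v=proj(k,p).round().astype(int);print(n,proj(k,p),"20 up",proj(k,p+[0,0,.02]))
    g=im.max(2)[v-30:v+16,u-25:u+26]
    for i,r in enumerate(g[::2]):print("%4d"%(v-30+2*i),"".join("#" if x<30 else "+" if x<70 else "." for x in r))
E
```

```text
time_s: 6.28
ee_pos: [0.5298, -0.034, 0.2448]
ee_rot: [[0.953, 0.303, -0.001], [0.303, -0.953, -0.001], [-0.001, 0.0, -1.0]]
ft_force: [1.0, -0.2, -0.4]
opening: -0.0001
grasp_force: 0.0
[ 0.52982065 -0.03397084  0.24478676] [ 1.00439548 -0.18945807 -0.42350213]
side [278.49603517 193.04430635] 20 up [278.38368086 185.50215059]
 163 ................+#############+++++++++###+........
 165 .................+################++++###+.........
 167 ...................#####################...........
 169 ...................###################.............
 171 ...................+#+############++...............
 173 ...................++++#######+....................
 175 ...................+++########+....................
 177 ...................++++#######+....................
 179 ...................++++#######+....................
 181 ....................+++#######+....................
 183 .....................++###++.......................
 185 ...................................................
 187 ...................................................
 189 ..................++....
[... 1219 characters left out ...]
..............++
 178 ....................####++++#++...................+
 180 .....................####+++#+.....................
 182 .......................+.+++.......................
 184 ...................................................
 186 ...................................................
 188 ...................................................
 190 ...................................................
 192 ...................................................
 194 ++.................................................
 196 ##+................................................
 198 +##++.++++.........................................
 200 .#####++++++.......................................
```

Shut fingertips seen at v≈184 (side), against 193 for the reported TCP, so they sit higher than reported. I'll measure the offset by touching the tray floor, a known 4 mm.

```bash
python3 -m creep '[[0,[0,40,0],0],[0,[-10,80,0],0],[0,[-20,120,0],0],[0,[-20,160,0],0],[0,[-20,200,0],0],[0,[-20,240,0],0],[0,[-20,280,0],0],[0,[-20,310,0],0],[0,[-20,334,0],0],[0,[-20,334,0],0]]';python3 -m creep '[[0,[0,0,-40],0],[0,[0,0,-80],0],[0,[0,0,-120],0],[0,[0,0,-160],0],[0,[0,0,-190],0],[0,[0,0,-210],0],[0,[0,0,-220],0],[0,[0,0,-225],0],[0,[0,0,-228],0],[0,[0,0,-228],0]]'
```

```text
time_s: 7.22
ee_pos: [0.5102, 0.3136, 0.2419]
ee_rot: [[0.947, 0.32, -0.003], [0.32, -0.947, 0.003], [-0.001, -0.004, -1.0]]
ft_force: [-0.5, 1.3, -0.9]
opening: 0.0001
grasp_force: 0.0
time_s: 8.05
ee_pos: [0.5134, 0.3046, 0.0162]
ee_rot: [[0.951, 0.309, 0.001], [0.309, -0.951, 0.001], [0.001, -0.0, -1.0]]
ft_force: [-0.2, -0.1, 0.2]
opening: -0.0002
grasp_force: 0.0
```

```bash
python3 -m creep '[[0,[0,0,-3],0],[0,[0,0,-6],0],[0,[0,0,-9],0],[0,[0,0,-9],0]]';python3 -m creep '[[0,[0,0,-2],0],[0,[0,0,-4],0],[0,[0,0,-4],0]]'
```

```text
time_s: 8.38
ee_pos: [0.5129, 0.3041, 0.0069]
ee_rot: [[0.951, 0.309, -0.0], [0.309, -0.951, 0.0], [0.0, -0.0, -1.0]]
ft_force: [0.2, 0.3, 0.2]
opening: -0.0002
grasp_force: 0.0
time_s: 8.63
ee_pos: [0.5129, 0.3039, 0.0026]
ee_rot: [[0.951, 0.309, -0.0], [0.309, -0.951, -0.0], [-0.0, 0.0, -1.0]]
ft_force: [0.2, 0.2, 0.7]
opening: 0.0001
grasp_force: 0.0
```

```bash
python3 -m creep '[[0,[0,0,-2],0],[0,[0,0,-5],0],[0,[0,0,-7],0],[0,[0,0,-7],0]]';python3 -m creep '[[0,[0,0,-2],0],[0,[0,0,-5],0],[0,[0,0,-5],0]]'
```

```text
time_s: 8.97
ee_pos: [0.5126, 0.3039, -0.0047]
ee_rot: [[0.951, 0.309, -0.001], [0.309, -0.951, -0.0], [-0.001, 0.0, -1.0]]
ft_force: [0.0, 0.6, -0.5]
opening: -0.0004
grasp_force: 0.0
time_s: 9.22
ee_pos: [0.5127, 0.3039, -0.0096]
ee_rot: [[0.951, 0.309, -0.001], [0.309, -0.951, -0.0], [-0.001, 0.0, -1.0]]
ft_force: [-0.3, 0.9, -0.0]
opening: 0.0004
grasp_force: 0.0
```

```bash
python3 -m creep '[[0,[0,0,-2],0],[0,[0,0,-4],0],[0,[0,0,-4],0]]';python3 -m creep '[[0,[0,0,-2],0],[0,[0,0,-4],0],[0,[0,0,-4],0]]'
```

```text
time_s: 9.47
ee_pos: [0.5128, 0.3039, -0.0135]
ee_rot: [[0.951, 0.309, -0.0], [0.309, -0.951, -0.0], [-0.0, 0.0, -1.0]]
ft_force: [-0.2, 0.4, -0.0]
opening: -0.0002
grasp_force: 0.0
time_s: 9.72
ee_pos: [0.5128, 0.3039, -0.0175]
ee_rot: [[0.951, 0.309, -0.0], [0.309, -0.951, -0.0], [-0.001, 0.0, -1.0]]
ft_force: [-0.6, 0.4, -0.4]
opening: -0.0002
grasp_force: 0.0
```

```bash
python3 -m creep '[[0,[0,0,-1],0],[0,[0,0,-2],0],[0,[0,0,-2],0]]';python3 -m creep '[[0,[0,0,-1],0],[0,[0,0,-2],0],[0,[0,0,-2],0]]';python3 -m creep '[[0,[0,0,-1],0],[0,[0,0,-2],0],[0,[0,0,-2],0]]'
```

```text
time_s: 9.97
ee_pos: [0.5129, 0.304, -0.0192]
ee_rot: [[0.951, 0.309, -0.0], [0.309, -0.951, -0.0], [-0.0, 0.0, -1.0]]
ft_force: [-0.3, 1.0, 0.2]
opening: 0.0001
grasp_force: 0.0
time_s: 10.22
ee_pos: [0.5129, 0.304, -0.0213]
ee_rot: [[0.951, 0.309, -0.0], [0.309, -0.951, -0.0], [-0.0, 0.0, -1.0]]
ft_force: [-0.6, 0.6, 0.2]
opening: 0.0003
grasp_force: 0.0
time_s: 10.47
ee_pos: [0.5129, 0.304, -0.0233]
ee_rot: [[0.951, 0.309, -0.0], [0.309, -0.951, -0.0], [-0.0, 0.0, -1.0]]
ft_force: [0.6, -0.2, 0.9]
opening: 0.0003
grasp_force: 0.0
```

```bash
python3 -m creep '[[0,[0,0,-1],0],[0,[0,0,-2],0],[0,[0,0,-2],0]]';python3 -m creep '[[0,[0,0,-1],0],[0,[0,0,-2],0],[0,[0,0,-2],0]]'
python3 - <<'E'
from h import *
p=ctrl.read_state()["ee_pos"]
for n in("side","scene"):
    k=K(n);im=ctrl.get_image(n)
    q=np.array([p[0],p[1],.004]);u,v=proj(k,q).round().astype(int);print(n,proj(k,q))
    g=im.max(2)[v-20:v+14,u-25:u+26]
    for i,r in enumerate(g[::2]):print("%4d"%(v-20+2*i),"".join("#" if x<30 else "+" if x<70 else "." for x in r))
E
```

```text
time_s: 10.72
ee_pos: [0.5131, 0.3041, -0.0243]
ee_rot: [[0.951, 0.309, 0.0], [0.309, -0.951, 0.0], [0.0, -0.0, -1.0]]
ft_force: [-1.5, -0.2, 7.2]
opening: 0.0
grasp_force: 3.6
time_s: 10.97
ee_pos: [0.5131, 0.3041, -0.0244]
ee_rot: [[0.951, 0.309, -0.0], [0.309, -0.951, 0.001], [0.0, -0.001, -1.0]]
ft_force: [-5.7, -2.8, 23.2]
opening: -0.0
grasp_force: 11.4
side [267.15187415 176.62710188]
 157 ................+##########++..+...................
 159 ..................##########++.....................
 161 ..................+##########+...++................
 163 ..................+########+++.+++##...............
 165 ...................+###############................
 167 ....................+############+.................
 169 ....................+++######+++...................
 171 ....................+++######......................
 173 ....................+++######......................
 175 .....................++#####+......................
 177 ......................++#++........................
 179 ...................................................
 181 ................
[... 566 characters left out ...]
######+.........
 191 .............+++++..++#################+...........
 193 .............++...++#+#############+...............
 195 ...............+++++#+.+##########+................
 197 ................+##############+...................
 199 ..................+##########++....................
 201 .....................+#####+++.....................
 203 .......................+##+++......................
 205 ...................................................
 207 ...................................................
 209 ...................................................
 211 ...................................................
 213 ...................................................
```

Contact at reported z = -0.0243 over the 4 mm floor: real tip z = reported + 28 mm, and x,y agree. Now to the handle, with the grasp at reported z ≈ 0.168.

```bash
python3 -m creep '[[0,[0,0,40],0],[0.5,[0,0,80],0],[0.5,[0,0,120],0],[0.5,[0,0,160],0],[0.5,[0,0,200],0],[0.5,[0,0,240],0],[0.5,[5,-40,255],0],[0.5,[10,-80,255],0],[0.5,[15,-120,255],0],[0.5,[20,-160,255],0]]' 60;python3 -m creep '[[0.5,[5,-40,0],0],[0.5,[10,-80,0],0],[0.5,[15,-120,0],0],[0.5,[17,-160,0],0],[0.5,[17,-190,0],0],[0.5,[17,-206,0],0],[0.5,[17,-212,0],0],[0.5,[17,-212,0],0],[0.5,[17,-212,0],0],[0.5,[17,-212,0],0]]'
```

```text
time_s: 11.9
ee_pos: [0.533, 0.1425, 0.2286]
ee_rot: [[0.951, 0.31, 0.001], [0.31, -0.951, 0.0], [0.001, -0.0, -1.0]]
ft_force: [1.0, -0.7, -0.4]
opening: 0.0429
grasp_force: 0.0
time_s: 12.73
ee_pos: [0.5502, -0.0655, 0.2277]
ee_rot: [[0.95, 0.312, -0.0], [0.312, -0.95, 0.001], [0.0, -0.001, -1.0]]
ft_force: [0.4, 0.3, 0.1]
opening: 0.0429
grasp_force: 0.0
```

Run:
```python
from h import *
s=ctrl.read_state();p=s["ee_pos"];print(p,s["time_s"],s["opening"])
im=ctrl.get_image("wrist");c=K("wrist");print(c[0],c[3].round(3).tolist(),proj(c,[.55,-.068,.215-.028]))
sc=ctrl.get_image("scene")[170:270,180:340];sd=ctrl.get_image("side")[160:260,220:380]
cv2.imwrite("pics/g.png",np.hstack([cv2.resize(im,(480,360)),np.vstack([cv2.resize(x,(288,180)) for x in(sc,sd)])]))
```

```text
[ 0.55016249 -0.06554262  0.22771769] 12.7333 0.04285228047858069
327.85321295414593 [[0.312, -0.913, -0.263, 0.617], [-0.95, -0.3, -0.085, -0.044], [-0.001, 0.276, -0.961, 0.398], [0.0, 0.0, 0.0, 1.0]] [287.26467929 224.29943793]
```

View pics/g.png

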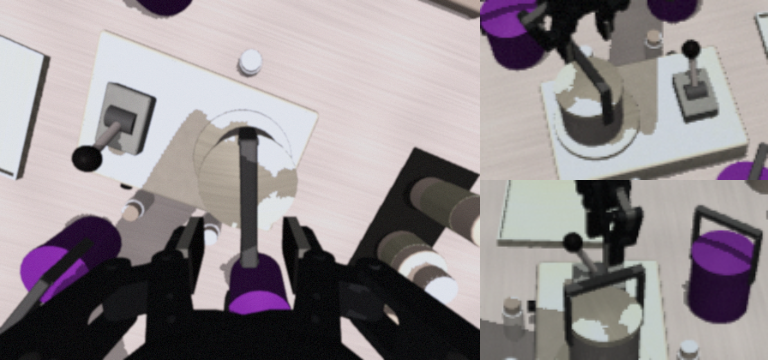

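Wrist view: bar vertical at column ~248, centred between the fingers (200–290). The lever is off, leaning robot-side. Descend, pinch and lift slightly.

```bash
python3 -m creep '[[0.5,[0,-2,-15],0],[0.5,[0,-2,-30],0],[0.5,[0,-2,-45],0],[0.5,[0,-2,-60],0],[0.5,[0,-2,-60],0],[0,[0,-2,-60],0],[0,[0,-2,-60],0],[0,[0,-2,-60],0],[0,[0,-2,-60],0],[0,[0,-2,-60],0]]' 80; python3 -m creep '[[0,[0,0,0],0],[0,[0,0,3],0],[0,[0,0,8],0],[0,[0,0,14],0],[0,[0,0,20],0],[0,[0,0,20],0]]'
```

```text
time_s: 13.72
ee_pos: [0.5509, -0.0698, 0.169]
ee_rot: [[0.951, 0.309, 0.002], [0.309, -0.951, 0.0], [0.002, 0.0, -1.0]]
ft_force: [0.4, 0.5, 5.0]
opening: 0.0101
grasp_force: 78.7
time_s: 14.22
ee_pos: [0.5506, -0.0703, 0.1891]
ee_rot: [[0.951, 0.309, 0.002], [0.309, -0.951, -0.0], [0.002, 0.001, -1.0]]
ft_force: [0.5, -1.4, -4.2]
opening: 0.0104
grasp_force: 77.9
```

Can is held (grip 78 N, about 4.5 N weight). Lift above the lever and carry to the tray centre (0.510, 0.302).

```bash
python3 -m creep '[[0,[0,0,10],0],[0,[0,0,25],0],[0,[0,0,40],0],[0,[0,0,55],0],[0,[0,0,70],0],[0,[0,0,85],0],[0,[0,0,97],0],[0,[-2,5,100],0],[0,[-4,15,100],0],[0,[-6,30,100],0]]'; python3 -m creep '[[0,[-3,22,0],0],[0,[-6,46,0],0],[0,[-9,72,0],0],[0,[-12,98,0],0],[0,[-15,124,0],0],[0,[-18,150,0],0],[0,[-21,176,0],0],[0,[-24,202,0],0],[0,[-27,228,0],0],[0,[-30,254,0],0]]'; python3 -m creep '[[0,[-1,25,0],0],[0,[-3,48,0],0],[0,[-4,66,0],0],[0,[-5,79,0],0],[0,[-5,86,0],0],[0,[-5,88,0],0],[0,[-5,88,0],0],[0,[-5,88,0],0],[0,[-5,88,0],0],[0,[-5,88,0],0]]'
```

```text
time_s: 15.05
ee_pos: [0.5431, -0.0403, 0.2876]
ee_rot: [[0.952, 0.307, -0.001], [0.307, -0.952, -0.0], [-0.001, 0.0, -1.0]]
ft_force: [-0.0, 0.6, -4.7]
opening: 0.0099
grasp_force: 78.2
time_s: 15.88
ee_pos: [0.512, 0.2161, 0.2868]
ee_rot: [[0.951, 0.31, -0.003], [0.31, -0.951, -0.0], [-0.003, -0.0, -1.0]]
ft_force: [-0.0, -0.1, -3.7]
opening: 0.0104
grasp_force: 78.2
time_s: 16.72
ee_pos: [0.5094, 0.3007, 0.2881]
ee_rot: [[0.952, 0.307, 0.0], [0.307, -0.952, -0.0], [0.0, 0.0, -1.0]]
ft_force: [-0.4, 0.0, -4.3]
opening: 0.0105
grasp_force: 78.2
```

Down from 0.288 to about 0.113, then creep to contact.

```bash
python3 -m creep '[[0,[0,0,-12],0],[0,[0,0,-32],0],[0,[0,0,-55],0],[0,[0,0,-80],0],[0,[0,0,-105],0],[0,[0,0,-128],0],[0,[0,0,-148],0],[0,[0,0,-162],0],[0,[0,0,-170],0],[0,[0,0,-173],0]]'; python3 -m creep '[[0,[0,0,-1],0],[0,[0,0,-2],0],[0,[0,0,-2],0],[0,[0,0,-2],0]]'; python3 -m creep '[[0,[0,0,-1],0],[0,[0,0,-2],0],[0,[0,0,-2],0]]'
```

```text
time_s: 17.55
ee_pos: [0.5087, 0.3012, 0.1138]
ee_rot: [[0.951, 0.308, -0.001], [0.308, -0.951, -0.001], [-0.002, 0.001, -1.0]]
ft_force: [-0.5, -0.4, -3.6]
opening: 0.0104
grasp_force: 78.1
time_s: 17.88
ee_pos: [0.5096, 0.3023, 0.1138]
ee_rot: [[0.951, 0.309, 0.001], [0.309, -0.951, 0.001], [0.002, -0.0, -1.0]]
ft_force: [0.2, -0.1, -3.3]
opening: 0.0105
grasp_force: 78.1
time_s: 18.13
ee_pos: [0.5089, 0.3021, 0.111]
ee_rot: [[0.951, 0.309, 0.0], [0.309, -0.951, 0.0], [0.0, -0.0, -1.0]]
ft_force: [-0.6, -0.1, -4.6]
opening: 0.0104
grasp_force: 78.1
```

```bash
python3 -m creep '[[0,[0,0,-1],0],[0,[0,0,-2],0],[0,[0,0,-2],0]]'; python3 -m creep '[[0,[0,0,-1],0],[0,[0,0,-1],0],[0,[0,0,-1],0]]'; python3 -m creep '[[0,[0,0,-1],0],[0,[0,0,-1],0],[0,[0,0,-1],0]]'
```

```text
time_s: 18.38
ee_pos: [0.5089, 0.302, 0.1087]
ee_rot: [[0.951, 0.309, -0.0], [0.309, -0.951, -0.0], [-0.0, 0.0, -1.0]]
ft_force: [-1.0, -0.3, -4.1]
opening: 0.0103
grasp_force: 78.1
time_s: 18.63
ee_pos: [0.5091, 0.3022, 0.1081]
ee_rot: [[0.951, 0.309, 0.0], [0.309, -0.951, 0.0], [0.0, -0.0, -1.0]]
ft_force: [0.1, -0.0, -1.4]
opening: 0.0101
grasp_force: 78.5
time_s: 18.88
ee_pos: [0.5093, 0.3024, 0.1081]
ee_rot: [[0.951, 0.309, 0.001], [0.309, -0.951, 0.001], [0.001, -0.001, -1.0]]
ft_force: [-3.1, 0.0, 6.8]
opening: 0.0104
grasp_force: 79.5
```

Can has touched down. Release, rise and travel to above the squat bottle.

```bash
python3 -m creep '[[0.5,[0,0,1],0],[0.5,[0,0,1],0],[0.5,[0,0,1],0],[0.5,[0,0,1],0],[0.5,[0,0,15],0],[0.5,[0,0,40],0],[0.5,[0,0,70],0],[0.5,[0,0,100],0],[0.8,[0,0,130],0],[0.8,[0,0,140],0]]'
python3 - <<'E'
from h import *
# check can in tray: project expected handle bar ends / lid
for n in("side","scene"):
    k=K(n);im=ctrl.get_image(n);cv2.imwrite(f"pics/z_{n}.png",im)
    c=np.array([.509,.302,.108]);
    pts=[c+[.044*np.cos(t),.044*np.sin(t),0] for t in np.linspace(0,6.28,24)]
    print(n,[int(im[int(round(v)),int(round(u))].max()) for u,v in (proj(k,c+0.8*(p-c)) for p in pts)])
    print([int(im[int(round(v)),int(round(u))].max()) for u,v in (proj(k,[.509+.951*t,.302+.309*t,.157]) for t in np.linspace(-.047,.047,9))])
E
python3 -m creep '[[0.8,[0,-30,0],0],[0.8,[0,-70,0],0],[0.8,[0,-110,0],0],[0.8,[0,-150,0],0],[0.8,[0,-190,0],0],[0.8,[0,-230,0],0],[0.8,[0,-270,0],0],[0.8,[0,-310,0],0],[0.8,[-5,-350,0],0],[0.8,[-10,-390,0],0]]'
```

```text
time_s: 19.72
ee_pos: [0.5114, 0.3029, 0.2514]
ee_rot: [[0.951, 0.309, 0.006], [0.309, -0.951, 0.004], [0.007, -0.002, -1.0]]
ft_force: [0.5, 0.1, 1.1]
opening: 0.0657
grasp_force: 0.0
side [191, 126, 117, 145, 147, 127, 112, 129, 115, 113, 113, 117, 117, 131, 191, 193, 191, 192, 126, 124, 192, 191, 190, 191]
[32, 37, 33, 33, 33, 33, 36, 52, 93]
scene [208, 145, 128, 36, 25, 46, 42, 42, 41, 42, 89, 134, 134, 144, 207, 205, 208, 207, 148, 149, 160, 212, 213, 208]
[167, 43, 44, 38, 40, 42, 37, 45, 49]
time_s: 20.65
ee_pos: [0.4975, -0.0895, 0.2451]
ee_rot: [[0.951, 0.309, -0.003], [0.309, -0.951, 0.0], [-0.003, -0.001, -1.0]]
ft_force: [0.6, 0.2, 0.0]
opening: 0.0685
grasp_force: 0.0
```

Can stands at the expected spot with its handle in place.

```bash
python3 -m creep '[[0.8,[-3,-40,0],0],[0.8,[-6,-80,0],0],[0.8,[-9,-120,0],0],[0.8,[-12,-160,0],0],[0.8,[-15,-200,0],0],[0.8,[-18,-235,0],0],[0.8,[-19,-250,0],0],[0.8,[-19,-254,0],0],[0.8,[-19,-254,0],0],[0.8,[-19,-254,0],0]]'
python3 - <<'E'
from h import *
s=ctrl.read_state();print(s["ee_pos"])
k=K("wrist");k[3][2,3]+=.028
im=ctrl.get_image("wrist");cv2.imwrite("pics/w.png",im)
u,v=proj(k,[.479,-.3435,.103]);print("pred",u,v,"tcp",proj(k,s["ee_pos"]+[0,0,.028-.12]))
m=((im.min(2)>165)&(im.max(2).astype(int)-im.min(2)<30)).astype(np.uint8)
n,l,st,c=cv2.connectedComponentsWithStats(m)
for i in range(1,n):
    if st[i,4]>300:
        w=onz(k,*c[i],.103);print(st[i].tolist(),c[i].round(1),w.round(4),im[int(c[i][1]),int(c[i][0])])
cv2.imwrite("pics/w2.png",np.hstack([cv2.resize(im,(400,300)),cv2.resize(m*255,(400,300))[...,None].repeat(3,2)]))
E
```

```text
time_s: 21.48
ee_pos: [0.48, -0.34, 0.2455]
ee_rot: [[0.951, 0.31, -0.002], [0.31, -0.951, 0.003], [-0.001, -0.003, -1.0]]
ft_force: [-0.7, 0.5, 1.2]
opening: 0.0679
grasp_force: 0.0
[ 0.47995351 -0.33995849  0.24546443]
pred 287.10608113110146 186.13163440119573 tcp [284.17593729 195.48895363]
[0, 0, 560, 373, 122480] [309.6 146.9] [ 0.5251 -0.3526  0.103 ] [30 29 28]
[294, 62, 60, 62, 2708] [324.3  92.1] [ 0.5796 -0.3487  0.103 ] [233 223 220]
[283, 157, 31, 17, 326] [298.  164.7] [ 0.5041 -0.3471  0.103 ] [226 219 217]
[271, 176, 47, 40, 948] [291.8 196. ] [ 0.4703 -0.3517  0.103 ] [167 174 190]
[28, 218, 193, 130, 6962] [124.7 280.2] [ 0.3154 -0.1997  0.103 ] [204 203 216]
[92, 376, 54, 44, 1560] [122.9 401.9] [ 0.1397 -0.2295  0.103 ] [205 204 217]
[422, 376, 54, 44, 1543] [444.  402.2] [ 0.2701 -0.6271  0.103 ] [207 206 219]
```

View pics/w2.png

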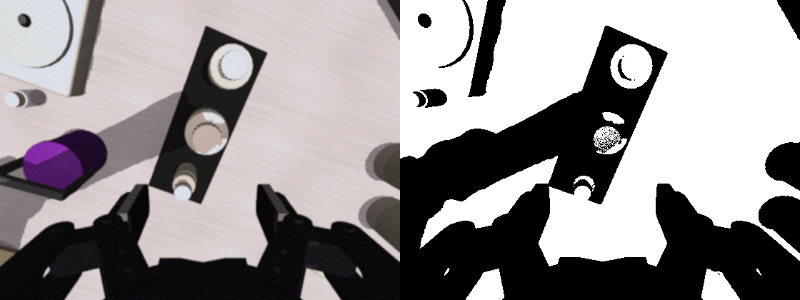

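Wrist view: squat cap (shaded) at about (207,138)×1.4 in the middle of the row, tall above and slim below. The pin shows on the bare plate at (25,20)×1.4. Now fit both.

Run:
```python
from h import *
k=K("wrist");k[3][2,3]+=.028;im=cv2.imread("pics/w.png")
g=cv2.cvtColor(im,cv2.COLOR_BGR2GRAY);c=g[150:235,245:340];c=cv2.resize(c,None,fx=4,fy=4,interpolation=cv2.INTER_CUBIC)
h=cv2.HoughCircles(cv2.GaussianBlur(c,(0,0),2),cv2.HOUGH_GRADIENT,1,20,param1=60,param2=15,minRadius=72,maxRadius=150)
for x,y,r in h[0][:5]:
    u,v=245+x/4,150+y/4;print(u,v,r/4,onz(k,u,v,.103).round(4),onz(k,u,v,.065).round(4))
m=(g[5:55,10:70]<110).astype(np.uint8);n,l,st,cc=cv2.connectedComponentsWithStats(m)
for i in range(1,n):
    if st[i,4]>15:u,v=cc[i]+[10,5];print("pin?",st[i].tolist(),u,v,onz(k,u,v,.071).round(4))
```

```text
289.125 186.875 30.375 [ 0.4793 -0.3454  0.103 ] [ 0.4718 -0.3485  0.065 ]
289.875 195.375 20.575 [ 0.4708 -0.3491  0.103 ] [ 0.4623 -0.3526  0.065 ]
288.625 181.625 35.35 [ 0.4846 -0.3431  0.103 ] [ 0.4776 -0.3459  0.065 ]
284.375 185.125 35.5 [ 0.4796 -0.34    0.103 ] [ 0.4721 -0.3425  0.065 ]
296.125 185.625 37.35 [ 0.4829 -0.352   0.103 ] [ 0.4758 -0.3558  0.065 ]
pin? [16, 15, 17, 18, 244] 34.08606557377049 28.39344262295082 [ 0.5488 -0.0475  0.071 ]
```

Run:
```python
from h import *
k0=K("wrist")
for b in(0,.014,.028):
    k=(k0[0],k0[1],k0[2],k0[3].copy());k[3][2,3]+=b
    print(b,"tall",onz(k,324.3,92.1,.153).round(4),"cap",onz(k,289.9,195.4,.103).round(4),"pin",onz(k,34.1,28.4,.071).round(4))
q=K("scene");s=K("side")
for n,kk in(("scene",q),("side",s)):
    im=cv2.imread(f"pics/z_{n}.png");g=cv2.cvtColor(im,cv2.COLOR_BGR2GRAY)
    u,v=proj(kk,[.549,-.066,.071]).round().astype(int);print(n,u,v)
    c=g[v-16:v+16:1,u-14:u+15]
    for i,r in enumerate(c[::2]):print("%4d"%(v-16+2*i),"".join("#" if x<70 else "+" if x<130 else "-" if x<185 else "." for x in r))
    # tall/squat caps
```

```text
0 tall [ 0.5726 -0.3413  0.153 ] cap [ 0.477  -0.3466  0.103 ] pin [ 0.5487 -0.0678  0.071 ]
0.014 tall [ 0.574  -0.3426  0.153 ] cap [ 0.4739 -0.3478  0.103 ] pin [ 0.5488 -0.0577  0.071 ]
0.028 tall [ 0.5753 -0.3438  0.153 ] cap [ 0.4708 -0.3491  0.103 ] pin [ 0.5488 -0.0475  0.071 ]
scene 244 234
 218 .............................
 220 .............................
 222 .............................
 224 .............................
 226 .............................
 228 .............................
 230 .............................
 232 .............----............
 234 ...........-#+++##-..........
 236 ...........-#####+-..........
 238 .............-++-............
 240 .............................
 242 .............................
 244 .............................
 246 .............................
 248 .............................
side 289 261
 245 .............................
 247 .............................
 249 .............................
 251 .............................
 253 .............................
 255 .............................
 257 .............................
 259 ..........--++--.............
 261 .........+######+-...........
 263 .........+######+-...........
 265 ..........-++++-.............
 267 .............................
 269 .............................
 271 .............................
 273 .............................
 275 .............................
```

Fixed cameras and the wrist camera (unshifted) agree: pin at (0.549,-0.067), squat cap at (0.477,-0.346). Descend over the cap.

```bash
python3 -m creep '[[0.8,[-2,-2,-20],0],[0.8,[-3,-4,-45],0],[0.8,[-3,-4,-70],0],[0.8,[-3,-4,-95],0],[0.8,[-3,-4,-115],0],[0.8,[-3,-4,-130],0],[0.8,[-3,-4,-130],0],[0.8,[-3,-4,-130],0]]'
```

```text
time_s: 22.2
ee_pos: [0.4773, -0.3439, 0.1165]
ee_rot: [[0.95, 0.311, -0.001], [0.311, -0.95, 0.002], [-0.001, -0.002, -1.0]]
ft_force: [-0.1, -0.6, 0.6]
opening: 0.0682
grasp_force: 0.0
```

```bash
python3 -m creep '[[0.8,[0,-2,-14],0],[0.8,[0,-2,-28],0],[0.8,[0,-2,-42],0],[0.8,[0,-2,-54],0],[0.8,[0,-2,-63],0],[0.8,[0,-2,-68],0],[0.8,[0,-2,-68],0],[0.8,[0,-2,-68],0]]'
```

```text
time_s: 22.87
ee_pos: [0.4773, -0.3481, 0.0492]
ee_rot: [[0.951, 0.309, 0.0], [0.309, -0.951, -0.0], [0.0, 0.0, -1.0]]
ft_force: [-0.4, -0.3, -0.3]
opening: 0.0679
grasp_force: 0.0
```

```bash
python3 -m creep '[[0.4,[0,2,0],0],[0.4,[0,2,0],0],[0.4,[0,2,0],0],[0.4,[0,2,0],0],[0.4,[0,2,0],0],[0.4,[0,2,0],0],[0.4,[0,2,0],0]]' 60
```

```text
time_s: 23.45
ee_pos: [0.4776, -0.3462, 0.0498]
ee_rot: [[0.951, 0.309, 0.001], [0.309, -0.951, -0.0], [0.001, 0.001, -1.0]]
ft_force: [0.2, 1.0, 6.8]
opening: 0.0404
grasp_force: 60.1
```

```bash
python3 -m creep '[[0.2,[0,0,3],0],[0.2,[0,0,9],0],[0.2,[0,0,18],0],[0.2,[0,0,30],0],[0.2,[0,0,45],0],[0.2,[0,0,60],0],[0.2,[0,0,75],0],[0.2,[0,0,90],0],[0.2,[0,0,98],0],[0.2,[0,0,100],0]]'; python3 -m creep '[[0.2,[3,10,0],0],[0.2,[8,30,0],0],[0.2,[14,55,0],0],[0.2,[21,80,0],0],[0.2,[28,105,0],0],[0.2,[34,130,0],0],[0.2,[40,155,0],0],[0.2,[47,180,0],0],[0.2,[54,205,0],0],[0.2,[60,230,0],0]]'; python3 -m creep '[[0.2,[5,22,0],0],[0.2,[9,38,0],0],[0.2,[11,46,0],0],[0.2,[12,49,0],0],[0.2,[12,49,0],0],[0.2,[12,49,0],0],[0.2,[12,49,0],0],[0.2,[12,49,0],0]]'
python3 - <<'E'
from h import *
for n in("scene","side"):
    im=ctrl.get_image(n);cv2.imwrite(f"pics/y_{n}.png",im)
k=K("wrist");im=ctrl.get_image("wrist");cv2.imwrite("pics/y_w.png",im)
E
```

```text
time_s: 24.28
ee_pos: [0.4779, -0.3468, 0.1512]
ee_rot: [[0.951, 0.309, 0.003], [0.309, -0.951, -0.002], [0.002, 0.003, -1.0]]
ft_force: [1.0, -0.4, -3.8]
opening: 0.0402
grasp_force: 61.0
time_s: 25.12
ee_pos: [0.5365, -0.1134, 0.1479]
ee_rot: [[0.951, 0.31, -0.002], [0.31, -0.951, 0.001], [-0.002, -0.001, -1.0]]
ft_force: [0.4, -0.4, -3.0]
opening: 0.0405
grasp_force: 61.2
time_s: 25.78
ee_pos: [0.5486, -0.0685, 0.1489]
ee_rot: [[0.952, 0.307, -0.0], [0.307, -0.952, -0.001], [-0.0, 0.001, -1.0]]
ft_force: [-0.4, -0.1, -4.0]
opening: 0.0401
grasp_force: 61.3
```

```bash
python3 -m creep '[[0.2,[0,1,-5],0],[0.2,[0,1,-12],0],[0.2,[0,1,-19],0],[0.2,[0,1,-26],0],[0.2,[0,1,-31],0],[0.2,[0,1,-34],0],[0.2,[0,1,-34],0],[0.2,[0,1,-34],0]]'; python3 -m creep '[[0.2,[0,0,-1],0],[0.2,[0,0,-2],0],[0.2,[0,0,-2],0]]';python3 -m creep '[[0.2,[0,0,-1],0],[0.2,[0,0,-1],0],[0.2,[0,0,-1],0]]'
```

```text
time_s: 26.6
ee_pos: [0.5489, -0.066, 0.1147]
ee_rot: [[0.951, 0.309, -0.0], [0.309, -0.951, 0.0], [-0.0, -0.0, -1.0]]
ft_force: [-1.1, -0.9, -3.2]
opening: 0.0402
grasp_force: 61.3
time_s: 26.85
ee_pos: [0.5492, -0.0661, 0.1131]
ee_rot: [[0.951, 0.309, 0.001], [0.309, -0.951, -0.0], [0.001, 0.0, -1.0]]
ft_force: [-0.1, -0.4, -3.1]
opening: 0.04
grasp_force: 61.3
time_s: 27.1
ee_pos: [0.5492, -0.0661, 0.112]
ee_rot: [[0.951, 0.309, 0.0], [0.309, -0.951, -0.0], [0.0, 0.0, -1.0]]
ft_force: [0.3, -0.3, -2.8]
opening: 0.0402
grasp_force: 61.3
```

```bash
python3 -m creep '[[0.2,[0,0,-1],0],[0.2,[0,0,-1],0],[0.2,[0,0,-1],0]]';python3 -m creep '[[0.2,[0,0,-1],0],[0.2,[0,0,-1],0],[0.2,[0,0,-1],0]]'
```

```text
time_s: 27.35
ee_pos: [0.5494, -0.0662, 0.1118]
ee_rot: [[0.951, 0.309, 0.001], [0.309, -0.951, 0.0], [0.001, 0.0, -1.0]]
ft_force: [-1.1, -0.2, 4.7]
opening: 0.0404
grasp_force: 62.0
time_s: 27.6
ee_pos: [0.5495, -0.0663, 0.1117]
ee_rot: [[0.951, 0.309, 0.002], [0.309, -0.951, 0.0], [0.002, 0.0, -1.0]]
ft_force: [-2.9, -0.2, 13.6]
opening: 0.0402
grasp_force: 63.1
```

```bash
python3 -m creep '[[0.2,[0,0,2],0],[0.8,[0,0,2],0],[0.8,[0,0,2],0],[0.8,[0,0,2],0],[0.8,[0,0,2],0],[0.8,[0,0,2],0],[0.8,[0,0,10],0],[0.8,[0,0,25],0],[0.8,[0,0,45],0],[0.8,[0,0,70],0]]'; python3 -m creep '[[0,[-10,20,20],0],[0,[-40,40,20],0],[0,[-75,70,20],0],[0,[-95,105,20],0],[0,[-100,140,20],0],[0,[-100,147,20],0],[0,[-100,147,20],0]]'
python3 - <<'E'
from h import *
for n in("scene","side"):
    k=K(n);im=ctrl.get_image(n);g=im.min(2)
    u,v=proj(k,[.549,-.066,.165]);print(n,u,v)
    ui,vi=int(round(u)),int(round(v))
    c=g[vi-20:vi+40,ui-26:ui+27]
    for i,r in enumerate(c[::2]):print("%4d"%(vi-20+2*i),"".join("#" if x<90 else "+" if x<140 else "-" if x<190 else "." for x in r))
print(ctrl.read_state()["ee_pos"])
E
```

```text
time_s: 28.43
ee_pos: [0.548, -0.0659, 0.1801]
ee_rot: [[0.951, 0.309, -0.003], [0.309, -0.951, -0.0], [-0.002, -0.001, -1.0]]
ft_force: [0.5, 1.0, 0.8]
opening: 0.0686
grasp_force: 0.0
time_s: 29.02
ee_pos: [0.4488, 0.0844, 0.2004]
ee_rot: [[0.949, 0.315, 0.001], [0.315, -0.949, 0.002], [0.001, -0.001, -1.0]]
ft_force: [0.5, 0.2, 0.5]
opening: 0.0001
grasp_force: 0.0
scene 241.2871917139649 215.57947757583608
 196 ##+++---------------.......--------------------------
 198 #+++---------------........--------------------------
 200 #++-----------------......-+.------------------------
 202 +-------------------##++##+------------------------.-
 204 ----------------------+++--++------------------------
 206 -------------------++++######+--------------.........
 208 --------------------++++++++++-------................
 210 ---------------------................................
 212 ----------------..................-..................
 214 -------............................-.................
 216 ..................................-+--...............
 218 ................--..............
[... 2229 characters left out ...]
---+------------
 250 ---------+#----------------------------++------------
 252 ---------+##+------------------------+##+-----.------
 254 ---------+#####+------------------++#####------------
 256 ---------+#########+++-------++#########+---.--------
 258 ---------+##############################+------------
 260 ---------+######++###########+##########+------------
 262 ---------+##############+++#############-------------
 264 ---------+##############################-------------
 266 ---------+#############################--------------
 268 ----------+###########################+------------+-
 270 ------------+#######################+-------------+--
[0.44963837 0.08042268 0.20037089]
```

The bottle stands upright and centred: cap silhouettes within 1 px of the prediction in both views. Lower on the robot side of the ball and push it over.

```bash
python3 -m creep '[[0,[0,0,-25],0],[0,[0,0,-50],0],[0,[0,0,-75],0],[0,[0,0,-95],0],[0,[0,0,-102],0],[0,[0,0,-102],0]]'; python3 -m creep '[[0,[10,0,0],0],[0,[20,0,0],0],[0,[30,0,0],0],[0,[38,0,0],0],[0,[46,0,0],0],[0,[54,0,0],0],[0,[62,0,0],0],[0,[70,0,0],0],[0,[78,-1,0],0],[0,[86,-1,0],0]]';python3 -m creep '[[0,[7,0,0],0],[0,[14,-1,0],0],[0,[20,-1,0],0],[0,[24,-1,0],0],[0,[24,-1,0],0]]'
```

```text
time_s: 29.62
ee_pos: [0.4485, 0.0789, 0.0967]
ee_rot: [[0.952, 0.306, -0.003], [0.306, -0.952, -0.002], [-0.003, 0.001, -1.0]]
ft_force: [0.7, 0.2, -0.4]
opening: 0.0002
grasp_force: 0.0
time_s: 30.45
ee_pos: [0.5359, 0.0799, 0.0979]
ee_rot: [[0.951, 0.309, 0.0], [0.309, -0.951, -0.0], [0.0, 0.0, -1.0]]
ft_force: [-1.5, -1.0, 1.1]
opening: 0.0001
grasp_force: 0.6
time_s: 30.87
ee_pos: [0.5601, 0.079, 0.0978]
ee_rot: [[0.951, 0.309, 0.001], [0.309, -0.951, -0.0], [0.001, 0.0, -1.0]]
ft_force: [-0.3, 0.3, -1.2]
opening: -0.0
grasp_force: 0.0
```

```bash
python3 -m creep '[[0,[3,0,0],0],[0,[6,0,0],0],[0,[6,0,0],0],[0,[6,0,0],0]]'
python3 - <<'E'
from h import *
k=K("side");im=ctrl.get_image("side")
u,v=proj(k,[.5854,.0781,.138]).astype(int);print(u,v)
g=im.max(2)[v-14:v+14,u-30:u+16]
for r in g[::2]:print("".join("#" if x<30 else "+" if x<70 else "." for x in r))
E
```

```text
time_s: 31.2
ee_pos: [0.562, 0.0791, 0.0975]
ee_rot: [[0.951, 0.309, -0.006], [0.309, -0.951, 0.0], [-0.005, -0.002, -1.0]]
ft_force: [-5.2, -0.1, 1.5]
opening: 0.0
grasp_force: 3.0
300 193
++++++++.....+#############+..................
+++++++......+#########++++++...+++...........
++++..........############+++..+++##..........
...............+#############+++###...........
...............+################+.............
...............+#+##############+.............
...............+++#######.+########...........
...............+++##################..........
..............++++##################..........
...............+++#######+########+...........
.................++++......++.+...............
.........................++...................
........................++....................
...............+......+++.....................
```

At the far stop (force rising, ball at its "on" pixel). Back off, rise, and verify before handing in.

```bash
python3 -m creep '[[0,[3,0,0],0],[0,[-15,0,0],0],[0,[-35,0,0],0],[0,[-45,0,20],0],[0,[-45,0,50],0],[0,[-45,0,90],0],[0,[-45,0,120],0],[0,[-45,0,130],0],[0,[-45,0,130],0],[0,[-45,0,130],0]]'
python3 - <<'E'
from h import *
k=K("side");im=ctrl.get_image("side")
u,v=proj(k,[.5854,.0781,.138]).astype(int);print(u,v)
g=im.max(2)[v-14:v+14,u-30:u+16]
for r in g[::2]:print("".join("#" if x<30 else "+" if x<70 else "." for x in r))
a=cv2.imread("pics/side0.png")
print("diff bottle/vial regions",[float(np.abs(im[y0:y1,x0:x1].astype(int)-a[y0:y1,x0:x1]).mean().round(1)) for x0,x1,y0,y1 in((195,222,368,410),(298,330,348,412),(228,250,250,285),(328,345,246,275))])
s=ctrl.read_state();print(s["time_s"],s["joint_vel"],s["ft_force"])
E
```

```text
time_s: 32.08
ee_pos: [0.52, 0.0793, 0.2278]
ee_rot: [[0.951, 0.309, 0.001], [0.309, -0.951, 0.001], [0.001, -0.0, -1.0]]
ft_force: [-0.1, 1.0, -0.4]
opening: -0.0003
grasp_force: 0.0
300 193
++++++++......................................
+++++++.......................................
++++..........................................
..............................................
..............................................
............................+###+.............
..........................+########...........
..........................##########..........
.........................+#########+..........
.........................+########+...........
..........................+++.+...............
..........................+...................
.........................+....................
.......................+......................
diff bottle/vial regions [3.4, 3.9, 20.0, 18.2]
32.1333 [ 3.95715866e-03  2.08009416e-02 -5.54691165e-03  1.36056136e-02
  1.47902415e-03  3.70551197e-03  7.14951076e-05] [ 0.4023165  -0.25058392  0.31204145]
```

```bash
python3 -c "
from bench import ctrl
print(ctrl.close_job())"
```

```text
the job is handed in; nothing more can be done
None
```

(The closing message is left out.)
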